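# Clear the counter scale and hold its recessed reset

### The arm

A 6-joint arm with a two-finger parallel gripper is mounted at the origin on the work surface. World frame = base frame: x ahead of the robot, y to its left, z up, the work surface at z = 0. Lengths are in m, angles in degrees, forces in N, time in s.
With the tool pointing down it reaches from about 0.325 to 0.85 m from the base axis. Payload 15.5 kg.
Tool frame: the origin (TCP) lies midway between the tips of the shut fingers; the grasp point (between the pads) lies 19 mm behind it; y points along the fingers, x is the direction in which the jaws open and shut, and the axes are right-handed (so a half turn about y gives the same grasp; the last joint's range is limited). The gripper opens to 91 mm and grips with 3 to 60 N. Pads are 32 mm wide; open, the fingers measure 118 mm over their backs; the gripper's body (76 mm by 178 mm) begins 60 mm behind the grasp point.
Start: joints at [58.069, 28.281, 77.091, -0, 74.628, -5.472], TCP at [0.278, 0.56, 0.214] pointing down, gripper open.
Joint ranges: [-166.48, 166.48], [-47.26, 123.95], [12.59, 153.08], [-70.14, 250.14], [6.76, 159.57], [-176.63, 176.63]. Speed limits (degrees/s): [108.29, 108.29, 147.25, 172.46, 172.46, 172.46].

### API

Orientations are given as a 3x3 rotation matrix whose columns are the frame's x, y, z axes.
In Python, from bench import ctrl gives the robot as it stands. The module is installed in compiled form; this text tells all that it offers. Calls block until the motion is done:
- ctrl.goto(position, orientation): joint-space move of the TCP to a pose.
- ctrl.move_l(position, vel=0.15, ori=None, contact_N=None): straight line of the TCP; ori=None keeps the orientation; vel is the mean speed in m/s. With contact_N (N) it stops when the force on the tool has changed by that much, and returns True; else False.
- ctrl.movej(angles): joint-space move.
- ctrl.command_gripper(opening): opening from 0.0 (shut) to 1.0 (fully open); the grip force is fixed at half the most; returns when the fingers have stopped.
- ctrl.sleep(seconds).
- ctrl.ik(position, orientation): joint angles nearest the present ones, or None.
- ctrl.read_camera(name): name is "side" or "top"; returns the picture (400x640x3 uint8, blue, green, red); there is no depth.
- ctrl.camera_params(name): a dict with "fx", "fy", "cx", "cy" (pixels), "pose" (4x4, takes a point from camera to world coordinates). Camera axes: x right, y up, looking along -z (the intrinsics and any distortion apply to the point x, -y, -z); pixel columns grow to the right and rows downward; lengths in m; the calibration is good to about 2 mm. A picture is of the moment at which its call begins. camera_params takes no time and is no camera call.
A pose or a line that the arm cannot do raises ctrl.MotionError and nothing moves.
- ctrl.sign_off(): hands the job in, once; it reports no verdict.
Readings, each from a call of its own:
- ctrl.current_t(): time.
- ctrl.current_q(): joint angles.
- ctrl.current_dq(): joint speeds.
- ctrl.current_effort(): joint torques, N m.
- ctrl.current_tool_pos(): TCP position.
- ctrl.current_eef_rot(): TCP orientation.
- ctrl.current_contact_force(): force on the tool from outside, world axes, zero at the start.
- ctrl.current_wrist_torque(): the same for the moment, N m.
- ctrl.current_grip_width(): opening from 0.0 (shut) to 1.0 (fully open).
Only numpy, scipy, OpenCV 4.12 (cv2) and the standard library are available. Lean on these libraries where they do the work, as an engineer would, in place of code of your own. Each camera call takes 0.05 s, during which the arm holds its last target.

### The job

Get the stall's scale ready for the day: take the two jars off its weighing plate and set each one down upright, without dropping it, in the tray row that already holds a jar of its own height. Then take the long pin from the stand, put its rod down through the round hole in the scale's console and press the recessed reset button right down; finish while still gripping the pin and holding the button down. Leave the other jars, the short pin, the bottle and the tape roll where they are.

Things in the scene. Friction and masses are not known exactly. Their poses are not given: they have to be found in the camera images.
- scale: Counter scale, fixed, turned by its yaw. Origin on the table under its middle. In its own frame: the steel weighing plate is 220 (x) by 200 (y) mm, centred at x 0, y +50 mm, its top 48 mm above the table; the white console is a block 160 (x) by 95 (y) mm centred at x 0, y -102.5 mm, its flat top 75 mm above the table. The two jars start on the plate near (x -50, y +30) and (x +50, y +105) mm, either jar at either place.
- aperture (a point): Centre of the mouth of the round hole, the only hole in the console's top (75 mm above the table): 18 mm wide, straight down, the grey reset button lies at its bottom, 50 mm below the mouth. Axes as the scale's.
- reset_button (a joint): Travel of the reset button, m: 0 = up, 0.008 = right down on its stop. Spring: 2 N to start, 6 N right down; springs back when let go. Its cap is 15 mm wide.
- tall_jar_center (a point): The tall jar on the weighing plate, to be moved: upright brown jar with blank paper label and white lid, 57 mm diameter, 84 mm high, about 0.24 kg. Point at its centre, half-way up (42 mm above its underside); z is its axis.
- short_jar_center (a point): The short jar on the weighing plate, to be moved: the same but 58 mm high, about 0.16 kg. Point at its centre, half-way up (29 mm above its underside).
- row_tall: The row for tall jars: fixed shallow wooden tray, 260 mm long (its x) by 100 mm wide (its y), walls 5 mm thick, inner floor 5 mm above the table, rim 12 mm above the table. Origin on the table under its middle. Both trays look the same; this is the one in which a tall jar already stands.
- row_short: The row for short jars: the same kind of tray; the one in which a short jar already stands.
- tall_jar_row_center (a point): The tall jar that already stands in the tall row, on the tray's middle line, up to 80 mm either way from the tray's middle: 57 mm diameter, 84 mm high. Leave it. Point at its centre, half-way up.
- short_jar_row_center (a point): The short jar that already stands in the short row, on the tray's middle line, up to 80 mm either way from the tray's middle: 57 mm diameter, 58 mm high. Leave it. Point at its centre, half-way up.
- stand: Pin stand: fixed wooden block 120 (its x) by 50 by 35 mm high with two holes 70 mm apart along x, 28 mm deep and 9.5 mm wide, a pin standing in each. Origin on the table under its middle.
- long_pin_grip (a point): The long pin, standing upright in one of the two holes: steel rod 8 mm diameter, 75 mm long, below a black round handle 16 mm diameter, 45 mm long. Point at the middle of the handle, 97.5 mm above the pin's tip (about 104 mm above the table at the start). 40 g. It must be drawn 28 mm straight up to leave its hole. Only this rod reaches the button.
- long_pin_tip (a point): Tip (lower end of the rod) of the long pin.
- short_pin_grip (a point): The short pin in the other hole: the same handle, but a rod only 35 mm long, so it stands 40 mm lower. Leave it. Point at the middle of its handle, about 64 mm above the table.
- bottle_center (a point): Tall olive-green bottle with brass-coloured cap behind the work area, 66 mm diameter, 220 mm high; point half-way up. Leave it.
- tape_roll_center (a point): Cardboard ring (tape roll), 70 mm diameter, 30 mm high, lying flat behind the work area; point at its centre. Leave it.

How it is judged:
By the outcome, as a careful person would: the job done as asked, in the order asked, and still so for the second after the job is handed in, while the arm keeps its last pose, push and grip.
It also fails if it takes over 72 s, if anything falls off the work surface, if the arm or the gripper's body presses on something with over 40 N, if the wrist force passes 120 N, or if a joint passes its speed limit or range.

## Working session

There is one attempt and no reset: what is moved stays moved. The work goes in short steps, each a Python script; the robot and the scene stay as the last script left them, time stands still between calls to the robot, and variables do not carry over. Pictures are saved under pics/ and viewed, and the job is handed in when it is done.

```bash
mkdir -p pics; ls; python3 - <<'E'
from bench import ctrl
import cv2, numpy as np
for n in ("side","top"):
    im=ctrl.read_camera(n); cv2.imwrite(f"pics/{n}0.png",im)
    p=ctrl.camera_params(n); print(n,{k:(np.round(v,4).tolist() if k=="pose" else v) for k,v in p.items()})
print(ctrl.current_t(), np.round(ctrl.current_eef_rot(),3), ctrl.current_tool_pos(), ctrl.current_grip_width())
E
```

```text
pics
side {'fx': 462.8682005640412, 'fy': 462.8682005640412, 'cx': 318.6427150407615, 'cy': 201.13942799233027, 'pose': [[0.9583, 0.1692, -0.2305, 0.3858], [-0.2856, 0.607, -0.7416, -0.7143], [0.0144, 0.7764, 0.63, 0.674], [0.0, 0.0, 0.0, 1.0]]}
top {'fx': 380.7068879926695, 'fy': 380.7068879926695, 'cx': 322.3234426211122, 'cy': 199.32803394731593, 'pose': [[-0.0183, 0.9988, -0.0455, 0.5633], [-0.9995, -0.0195, -0.0242, -0.0237], [-0.025, 0.045, 0.9987, 0.9256], [0.0, 0.0, 0.0, 1.0]]}
0.1 [[ 0.446 -0.001 -0.895]
 [ 0.895 -0.001  0.446]
 [-0.001 -1.     0.   ]] [0.27832535 0.55924635 0.2134071 ] 0.9995984092711379
```

View pics/side0.png

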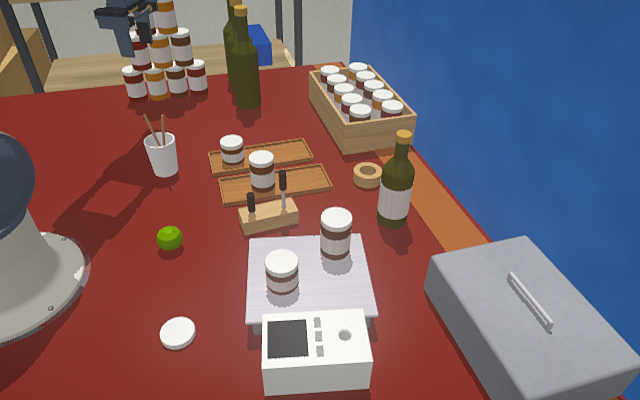

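View pics/top0.png

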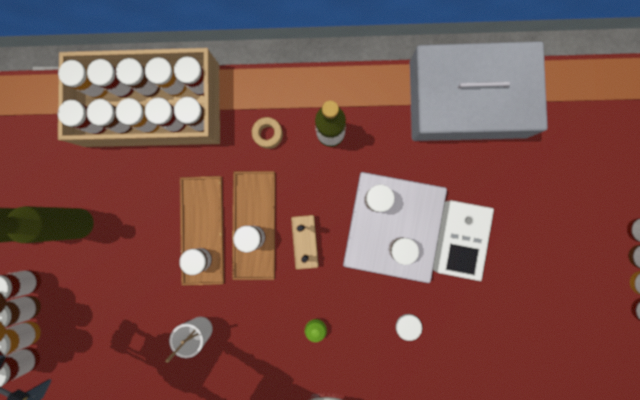

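```bash
cat > h.py <<'E'
import numpy as np, cv2
from bench import ctrl
def cam(n):
    p=ctrl.camera_params(n); return p, np.array(p["pose"])
def ray(n,u,v):
    p,T=cam(n); d=np.array([(u-p["cx"])/p["fx"],-(v-p["cy"])/p["fy"],-1.0])
    return T[:3,3], T[:3,:3]@d
def onz(n,uv,z):
    o,d=ray(n,*uv); return o+d*(z-o[2])/d[2]
def proj(n,P):
    p,T=cam(n); c=T[:3,:3].T@(np.asarray(P,float)-T[:3,3]); return np.array([p["cx"]+p["fx"]*c[0]/-c[2], p["cy"]+p["fy"]*c[1]/c[2]])
def tri(uvs):
    A=np.zeros((3,3));b=np.zeros(3);L=[]
    for n,uv in uvs:
        o,d=ray(n,*uv); d=d/np.linalg.norm(d); M=np.eye(3)-np.outer(d,d); A+=M;b+=M@o; L.append((o,M))
    x=np.linalg.solve(A,b); return x,[np.linalg.norm(M@(x-o)) for o,M in L]
E
python3 - <<'E'
from h import *
s=cv2.imread("pics/side0.png"); t=cv2.imread("pics/top0.png")
cv2.imwrite("pics/side0a.png",cv2.resize(s[120:400,200:400],None,fx=2.1*1.3,fy=2.1,interpolation=cv2.INTER_CUBIC) if 0 else cv2.resize(s[125:325,200:400],None,fx=3,fy=3,interpolation=cv2.INTER_CUBIC))
cv2.imwrite("pics/top0a.png",cv2.resize(t[160:300,170:330],None,fx=4,fy=4,interpolation=cv2.INTER_CUBIC))
cv2.imwrite("pics/top0b.png",cv2.resize(t[160:300,330:500],None,fx=4,fy=4,interpolation=cv2.INTER_CUBIC))
# white lids
def lids(im,th,lo,hi):
    hsv=cv2.cvtColor(im,cv2.COLOR_BGR2HSV); m=cv2.inRange(hsv,(0,0,th),(180,45,255))
    n,l,st,c=cv2.connectedComponentsWithStats(m)
    for i in range(1,n):
        if lo<st[i,4]<hi: print(st[i],np.round(c[i],1))
print("top");lids(t,225,60,3000);print("side");lids(s,225,60,6000)
E
```

```text
top
[176  59  22  22 395] [186.7  69.4]
[ 89  61  22  22 387] [99.5 71.7]
[118  60  22  23 390] [128.5  71. ]
[147  60  22  22 392] [157.5  70.3]
[ 60  62  22  22 375] [70.7 72.6]
[146  99  23  23 417] [157.3 110.2]
[176  98  23  24 424] [186.6 109.5]
[ 89 101  22  23 400] [ 99.3 111.8]
[117 100  23  23 416] [128.2 110.9]
[ 60 102  22  22 395] [ 70.4 112.6]
[368 185  25  25 489] [380.  197.5]
[ 440  203   52   76 1495] [466.6 229.1]
[235 227  23  24 437] [246.1 238.5]
[393 239  24  25 457] [404.7 251.1]
[181 251  22  22 399] [191.7 261.6]
[398 317  22  22 375] [408.6 327.4]
side
[349  63  18   7  96] [357.7  65.9]
[321  66  18   7 102] [329.6  69. ]
[357  71  18   8 104] [365.4  74.6]
[327  75  19   7 111] [336.4  77.9]
[365  80  19   8 118] [373.7  83.8]
[334  84  20   8 126] [343.6  87.4]
[373  90  20   9 136] [382.5  93.8]
[342  94  20   9 139] [351.6  97.7]
[382 100  21  10 152] [392.  104.6]
[350 104  21  10 162] [360.  108.7]
[220 135  22  12 194] [230.7 140.5]
[249 151  24  13 253] [260.5 156.8]
[321 207  31  21 482] [336.1 217. ]
[265 249  33  24 630] [280.9 260.5]
[247 279  77  37 257] [281.1 301.5]
[299 281  15  12  70] [303.7 285.9]
[ 262  308  111   61 3894] [323.9 337.5]
[160 317  34  29 741] [176.6 331. ]
```

View pics/side0a.png

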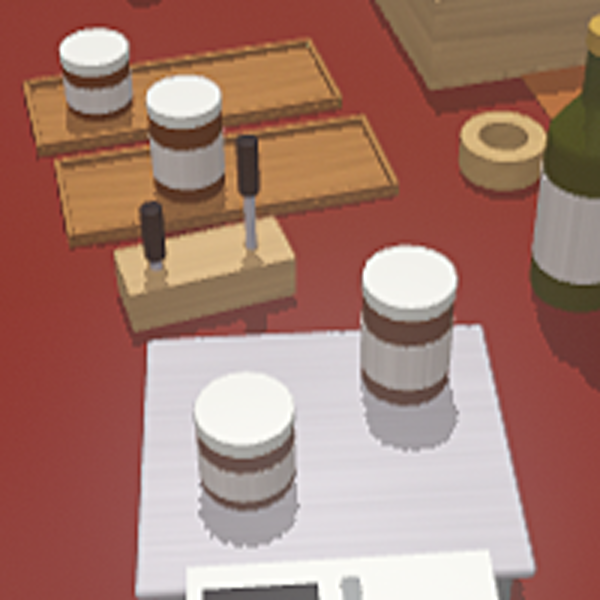

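View pics/top0a.png

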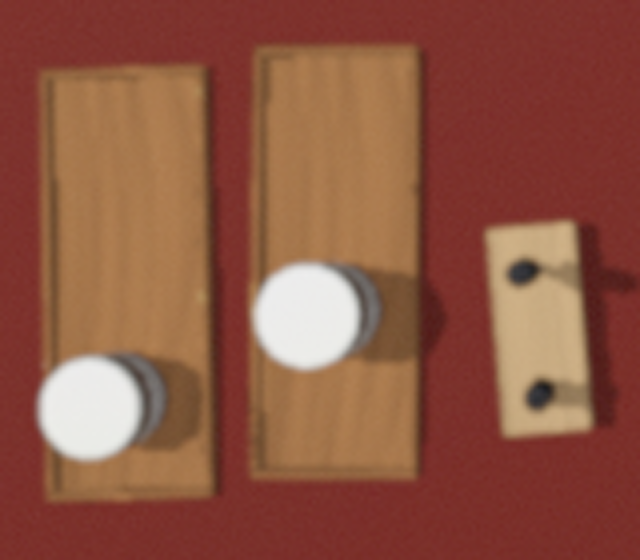

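View pics/top0b.png

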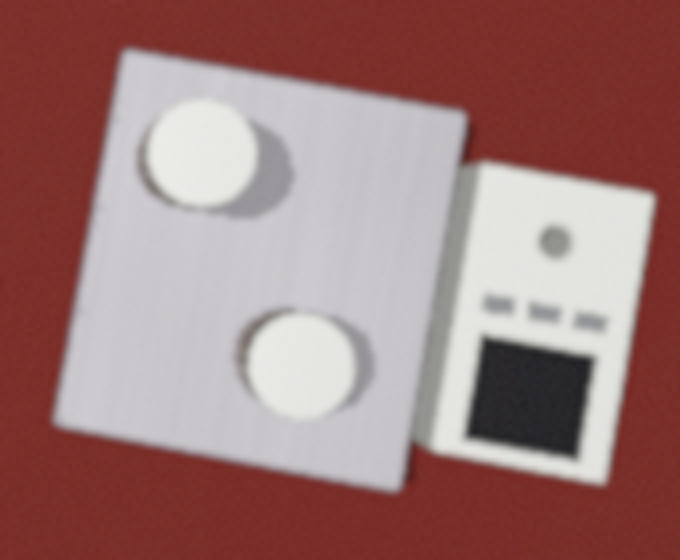

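```bash
python3 - <<'E'
from h import *
np.set_printoptions(precision=4,suppress=True)
t=cv2.imread("pics/top0.png"); s=cv2.imread("pics/side0.png")
for nm,uv,sv,z in (("tallplate",(380,197.5),(336.1,217),.132),("shortplate",(404.7,251.1),(280.9,260.5),.106),("near",(246.1,238.5),(260.5,156.8),.089),("far",(191.7,261.6),(230.7,140.5),.063)):
    print(nm,"top@z",onz("top",uv,z),"side@z",onz("side",sv,z),"tri",*tri([("top",uv),("side",sv)]))
hsv=cv2.cvtColor(t,cv2.COLOR_BGR2HSV)
for p in [(205,200),(255,200),(305,240),(350,230),(470,212),(430,200),(470,260),(301,229),(306,259),(469,221)]: print(p,hsv[p[1],p[0]])
m=cv2.inRange(hsv,(8,60,60),(30,200,255)); 
for (x0,y0,x1,y1),z,lab in (((170,160,228,295),.012,"far"),((228,160,285,295),.012,"near"),((286,205,330,285),.035,"stand")):
    k=np.zeros_like(m); k[y0:y1,x0:x1]=m[y0:y1,x0:x1]
    cs,_=cv2.findContours(k,cv2.RETR_EXTERNAL,cv2.CHAIN_APPROX_NONE); c=max(cs,key=cv2.contourArea)
    W=np.array([onz("top",p[0],z)[:2] for p in cv2.convexHull(c)],np.float32)
    (cx,cy),(w,h),a=cv2.minAreaRect(W); print(lab,(cx,cy),(w,h),a, cv2.boxPoints(((cx,cy),(w,h),a)).tolist())
# plate
m=cv2.inRange(hsv,(0,0,150),(180,45,255)); k=np.zeros_like(m); k[160:300,335:460]=m[160:300,335:460]
for lab,xs,z in (("plate",(335,448),.048),("console",(438,500),.075)):
    k=np.zeros_like(m); k[160:300,xs[0]:xs[1]]=m[160:300,xs[0]:xs[1]]
    if lab=="console": k=np.where((hsv[...,2]>210)&(hsv[...,1]<45),k,0).astype(np.uint8)
    cs,_=cv2.findContours(k,cv2.RETR_EXTERNAL,cv2.CHAIN_APPROX_NONE); c=max(cs,key=cv2.contourArea)
    W=np.array([onz("top",p[0],z)[:2] for p in cv2.convexHull(c)],np.float32)
    r=cv2.minAreaRect(W); print(lab,r,cv2.boxPoints(r).tolist())
# hole
g=cv2.cvtColor(t,cv2.COLOR_BGR2GRAY)[210:231,458:480]; print(g[::2,::2])
k=(g<185).astype(np.uint8); n,l,st,c=cv2.connectedComponentsWithStats(k); print(st,c)
w=np.clip(225.-g,0,None); 
E
```

```text
tallplate top@z [ 0.601  -0.1245  0.132 ] side@z [ 0.6013 -0.1278  0.132 ] tri [ 0.6017 -0.125   0.1296] [np.float64(0.0006142759557948508), np.float64(0.0006142759557948606)]
shortplate top@z [ 0.4868 -0.1774  0.106 ] side@z [ 0.4874 -0.1804  0.106 ] tri [ 0.4872 -0.178   0.1037] [np.float64(0.0006096836930020583), np.float64(0.0006096836930021292)]
near top@z [0.5184 0.1659 0.089 ] side@z [0.5184 0.1625 0.089 ] tri [0.5186 0.1664 0.0865] [np.float64(0.00035139484472253735), np.float64(0.00035139484472274915)]
far top@z [0.4668 0.2965 0.063 ] side@z [0.467  0.2928 0.063 ] tri [0.467  0.2974 0.0603] [np.float64(0.0004442808556841597), np.float64(0.0004442808556841944)]
(205, 200) [ 14 137 167]
(255, 200) [ 15 137 170]
(305, 240) [ 17  91 200]
(350, 230) [169  16 172]
(470, 212) [ 38   4 228]
(430, 200) [135   8 199]
(470, 260) [128  24  42]
(301, 229) [ 5 26 58]
(306, 259) [ 0 23 55]
(469, 221) [ 45   7 148]
far (0.5362743139266968, 0.2914840281009674) (0.10458610951900482, 0.2625593841075897) 89.92320251464844 [[0.4049246311187744, 0.23936697840690613], [0.6674838066101074, 0.239015
[... 1150 characters left out ...]
663971], [0.5925789475440979, -0.28696903586387634], [0.43833643198013306, -0.2546088397502899]]
[[228 228 228 228 228 228 227 227 227 226 227]
 [228 228 227 228 228 227 227 227 227 227 227]
 [228 227 228 228 226 224 225 227 226 227 226]
 [228 228 228 225 201 185 197 218 227 227 227]
 [228 228 227 207 147 143 150 193 225 227 226]
 [228 228 226 196 142 146 146 180 222 227 227]
 [228 228 227 207 160 147 153 190 224 227 227]
 [228 228 227 225 207 185 194 217 226 227 227]
 [227 228 228 228 227 224 225 226 227 227 227]
 [228 227 227 228 227 227 227 227 227 227 227]
 [228 228 228 228 227 227 227 227 227 227 227]]
[[  0   0  22  21 413]
 [  7   7   8   8  49]] [[10.5278  9.9903]
 [10.2653 10.0816]]
```

```bash
python3 - <<'E'
from h import *
np.set_printoptions(precision=4,suppress=True)
t=cv2.imread("pics/top0.png"); s=cv2.imread("pics/side0.png")
for n,im,(x0,y0,x1,y1) in (("top",t,(286,205,330,285)),("side",s,(235,160,300,220))):
    g=im.max(axis=2)[y0:y1,x0:x1]; k=(g<90).astype(np.uint8)
    N,l,st,c=cv2.connectedComponentsWithStats(k)
    for i in range(1,N):
        if st[i,4]>8: 
            ys,xs=np.where(l==i); print(n,st[i][:4]+[x0,y0,0,0],st[i,4],c[i]+[x0,y0])
# edge fit of hole and yaw
yaw=np.deg2rad(-11.86); 
hole=onz("top",(468.27,220.08),.075); print("hole",hole)
R=np.array([[np.cos(yaw),-np.sin(yaw)],[np.sin(yaw),np.cos(yaw)]])
print("hole scale frame",R.T@(hole[:2]-np.array([.527,-.2164])))
# side hole
crop=cv2.cvtColor(s,cv2.COLOR_BGR2GRAY)[322:348,330:360]; print(crop[::2,::2])
for nm,P in (("tall",(.601,-.1245)),("short",(.4868,-.1774))): print(nm,R.T@(np.array(P)-[.527,-.2164]))
# IK checks
for x in ((1,0,0),(-1,0,0),(0,1,0),(0,-1,0)):
    x=np.array(x,float); y=np.array([0,0,-1.]); O=np.column_stack([x,y,np.cross(x,y)])
    for P in ((.601,-.125,.071),(.601,-.125,.2),(.623,.166,.028),(.59,.2945,.02),(.54,.045,.085),(.54,-.33,.095),(.54,-.33,.2)):
        q=ctrl.ik(P,O); print(x,P,None if q is None else np.round(q,0))
E
```

```text
top [315 217  14  49] 203 [319.2217 239.5468]
top [298 226   7   5] 25 [300.56 227.68]
top [302 255   6   7] 30 [304.6 258.3]
side [235 160   8   4] 13 [239.0769 162.    ]
side [250 165   9   8] 22 [252.7273 168.2727]
side [260 164  14  10] 50 [268.38 168.66]
side [279 170   7  21] 132 [282.1894 179.4394]
side [252 183  23   9] 49 [265.3469 188.0612]
side [247 192   8  21] 136 [250.6103 201.6912]
hole [ 0.5499 -0.3249  0.075 ]
hole scale frame [ 0.0447 -0.1015]
[[248 249 248 248 248 248 248 248 248 248 248 248 248 248 248]
 [249 249 248 248 248 248 248 248 248 249 248 248 247 248 248]
 [249 249 249 249 249 248 248 249 248 248 249 248 248 248 248]
 [248 249 249 249 249 251 246 243 246 250 249 249 249 248 248]
 [249 249 249 249 249 229 205 205 185 220 247 249 248 249 249]
 [249 248 248 250 222 179 158 163 164 179 214 250 249 248 248]
 [249 249 249 250 218 153 162 166 168 164 196 250 248 248 248]
 [249 249 249 250 230 152 162 165 167 165 180 251 249 248 248]
 [249 249 249 250 250 170 158 164 165 157 214 250 249 248 248]
 [249 249 249 249 250 252 218 201 197 238 252 249 248 248 248]
 [24
[... 1353 characters left out ...]
2) [ 21.  43.  82.  -0.  55. -69.]
[0. 1. 0.] (0.54, 0.045, 0.085) [ -2.  31.  97.  -0.  52. -92.]
[0. 1. 0.] (0.54, -0.33, 0.095) [ -37.   36.   83.   -0.   61. -127.]
[0. 1. 0.] (0.54, -0.33, 0.2) [ -37.   30.   77.   -0.   73. -127.]
[ 0. -1.  0.] (0.601, -0.125, 0.071) [-17.  37.  87.  -0.  56.  73.]
[ 0. -1.  0.] (0.601, -0.125, 0.2) [-17.  28.  80.  -0.  72.  73.]
[ 0. -1.  0.] (0.623, 0.166, 0.028) [ 10.  42.  84.  -0.  54. 100.]
[ 0. -1.  0.] (0.59, 0.2945, 0.02) [ 21.  43.  82.  -0.  55. 111.]
[ 0. -1.  0.] (0.54, 0.045, 0.085) [-2. 31. 97. -0. 52. 88.]
[ 0. -1.  0.] (0.54, -0.33, 0.095) [-37.  36.  83.  -0.  61.  53.]
[ 0. -1.  0.] (0.54, -0.33, 0.2) [-37.  30.  77.  -0.  73.  53.]
```

```bash
cat >> h.py <<'E'
O=np.column_stack([[1,0,0],[0,0,-1.],[0,1,0]])
O[:,2]=np.cross(O[:,0],O[:,1])
def st(tag=""):
    print(tag,"t=%.2f"%ctrl.current_t(),"tcp",np.round(ctrl.current_tool_pos(),4),"grip mm %.1f"%(91*ctrl.current_grip_width()),"F",np.round(ctrl.current_contact_force(),1))
def snap(tag,show=True):
    r={}
    for n in ("side","top"):
        r[n]=ctrl.read_camera(n); cv2.imwrite(f"pics/{n}_{tag}.png",r[n])
    cv2.imwrite(f"pics/both_{tag}.png",np.hstack([cv2.resize(r["side"][100:400,180:420],(400,500)),cv2.resize(r["top"][150:310,170:500],(400,194)).repeat(1,0) if 0 else cv2.copyMakeBorder(cv2.resize(r["top"][150:310,170:500],(400,194)),0,306,0,0,cv2.BORDER_CONSTANT)]))
    return r
E
python3 - <<'E'
from h import *
np.set_printoptions(precision=4,suppress=True)
print("long",*tri([("top",(300.56,227.68)),("side",(282.19,179.44))]))
print("long@.104 side",onz("side",(282.19,179.44),.104)," top@.115",onz("top",(300.56,227.68),.115))
print("bottle", onz("top",(330,109),.22))
st("start")
ctrl.goto((.50,-.07,.23),O); st("mid")
ctrl.move_l((.601,-.126,.19),vel=.25); st()
ctrl.move_l((.601,-.126,.073),vel=.12); st()
ctrl.command_gripper(0.0); st("closed")
E
```

```text
long [0.5411 0.044  0.105 ] [np.float64(0.0006259825819697849), np.float64(0.0006259825819695831)]
long@.104 side [0.542  0.0452 0.104 ]  top@.115 [0.5408 0.0433 0.115 ]
bottle [ 0.7647 -0.0241  0.22  ]
start t=0.10 tcp [0.2783 0.5592 0.2134] grip mm 91.0 F [1.  0.  0.7]
mid t=2.48 tcp [ 0.5002 -0.0694  0.23  ] grip mm 91.3 F [ 0.4 -0.5 -0.4]
 t=3.12 tcp [ 0.6008 -0.1256  0.1895] grip mm 91.2 F [0.1 0.4 0.6]
 t=4.24 tcp [ 0.6014 -0.1261  0.0738] grip mm 91.2 F [-0.1 -0.2  1. ]
closed t=4.88 tcp [ 0.6011 -0.126   0.073 ] grip mm 56.0 F [ 1.3 -0.1 -0.6]
```

```bash
python3 - <<'E'
from h import *
ctrl.move_l((.601,-.126,.195),vel=.15); st("lift")
ctrl.move_l((.575,-.0,.205),vel=.2)
ctrl.move_l((.623,.166,.19),vel=.2); st("over"); snap("a")
ctrl.move_l((.623,.166,.045),vel=.15)
print(ctrl.move_l((.623,.166,.026),vel=.02,contact_N=4)); st("down")
E
```

```text
lift t=5.84 tcp [ 0.6004 -0.1258  0.194 ] grip mm 56.2 F [ 0.6  0.3 -2.4]
over t=7.65 tcp [0.6229 0.1649 0.1901] grip mm 55.7 F [-1.3 -0.7 -3.3]
True
down t=9.59 tcp [0.6232 0.166  0.0298] grip mm 55.4 F [ 0.8 -0.2  5.7]
```

View pics/both_a.png

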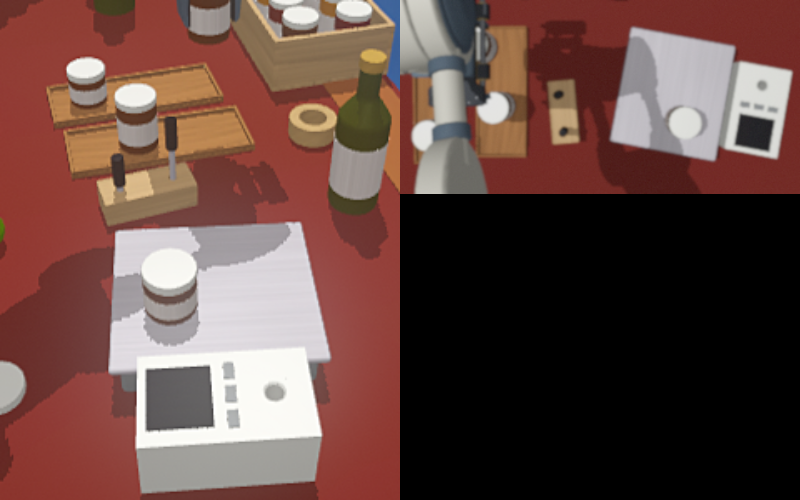

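The picture shows the tall jar held above the near tray (the jar is at about (210,20) in the side half). Only the short jar is left on the plate, at (168,285). The jar touched down at the height I expected, so I'll release it.

```bash
python3 - <<'E'
from h import *
ctrl.command_gripper(0.8); st("open")
ctrl.move_l((.623,.166,.16),vel=.15)
ctrl.command_gripper(1.0)
ctrl.goto((.487,-.07,.20),O); st("mid"); 
r=snap("b")
ctrl.move_l((.487,-.179,.17),vel=.2)
ctrl.move_l((.487,-.179,.065),vel=.12); st()
ctrl.command_gripper(0.0); st("closed")
E
```

```text
open t=10.06 tcp [0.6223 0.1659 0.0292] grip mm 73.1 F [-0.3 -0.8 -0.4]
mid t=12.63 tcp [ 0.4878 -0.0695  0.2   ] grip mm 90.6 F [ 0.4  0.3 -0.3]
 t=14.47 tcp [ 0.4874 -0.179   0.0656] grip mm 91.4 F [0.6 0.4 0.6]
closed t=15.11 tcp [ 0.4871 -0.179   0.0651] grip mm 56.1 F [ 0.  -0.5  3.7]
```

View pics/both_b.png

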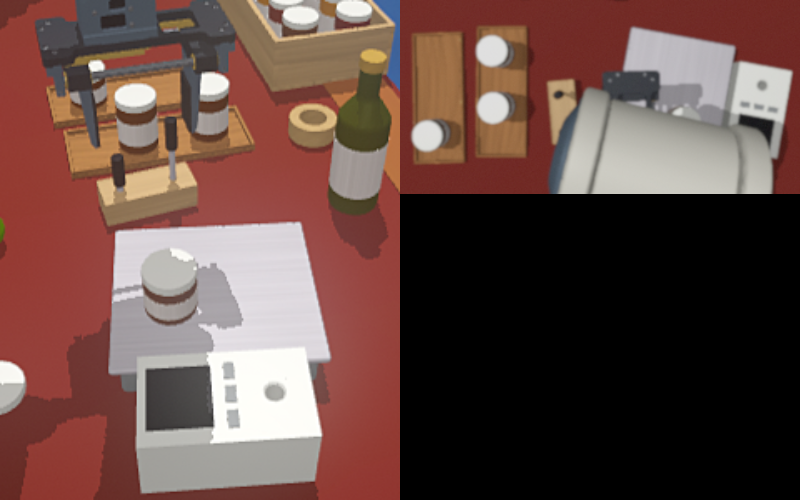

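Both tall jars stand upright in the near tray, at (490,50) and (490,107) in the top half. Next is the short jar, which goes to the far tray.

```bash
python3 - <<'E'
from h import *
ctrl.move_l((.487,-.179,.20),vel=.15); st("lift")
ctrl.move_l((.53,.05,.205),vel=.2)
ctrl.move_l((.585,.2945,.17),vel=.2); st("over"); snap("c")
ctrl.move_l((.585,.2945,.038),vel=.15)
print(ctrl.move_l((.585,.2945,.018),vel=.02,contact_N=4)); st("down")
ctrl.command_gripper(0.8); st("open")
ctrl.move_l((.585,.2945,.16),vel=.15)
ctrl.goto((.52,-.08,.25),O); st("away"); snap("d")
E
```

```text
lift t=16.16 tcp [ 0.4865 -0.1788  0.1992] grip mm 55.9 F [-0.  -0.  -1.6]
over t=18.89 tcp [0.585  0.2936 0.1702] grip mm 56.1 F [-0.2 -0.8 -0.9]
True
down t=20.78 tcp [0.5849 0.2945 0.022 ] grip mm 56.1 F [-0.8 -0.1  6. ]
open t=21.25 tcp [0.5844 0.2943 0.0215] grip mm 73.1 F [-0.2  0.8  0.5]
away t=23.77 tcp [ 0.5203 -0.0793  0.2497] grip mm 72.9 F [-0.1 -0.2  0.7]
```

View pics/both_d.png

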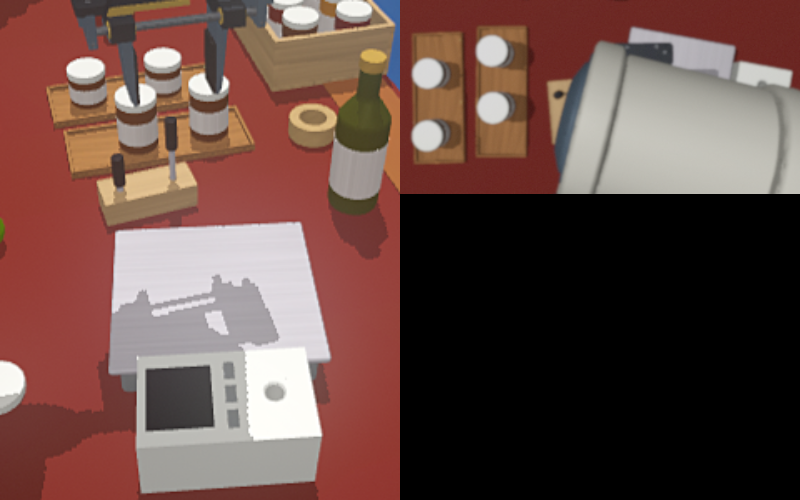

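All four jars stand upright in the correct rows: short ones at (428,73) and (428,135), tall ones at (490,50) and (490,107) in the top half. Next is the pin.

```bash
python3 - <<'E'
from h import *
s=cv2.imread("pics/side0.png")
g=cv2.cvtColor(s,cv2.COLOR_BGR2GRAY)[322:348,330:360]; N,l,S,c=cv2.connectedComponentsWithStats((g<210).astype(np.uint8)); i=1+np.argmax(S[1:,4]); print("side hole",S[i],c[i]+[330,322],onz("side",c[i]+[330,322],.075))
ctrl.command_gripper(.45)
ctrl.goto((.5412,.0442,.19),O)
ctrl.move_l((.5412,.0442,.086),vel=.1); st("at pin")
ctrl.command_gripper(0.0); st("closed")
ctrl.move_l((.5412,.0442,.13),vel=.05); st("drawn")
ctrl.move_l((.5412,.0442,.22),vel=.15); st("up")
ctrl.move_l((.5497,-.326,.19),vel=.2); 
ctrl.move_l((.5497,-.326,.172),vel=.05); ctrl.sleep(.2); st("hover")
r=snap("e")
a=cv2.resize(r["side"][230:360,290:420],(400,400),interpolation=cv2.INTER_CUBIC); b=cv2.resize(r["top"][170:270,420:520],(400,400),interpolation=cv2.INTER_CUBIC)
cv2.imwrite("pics/hov.png",np.hstack([a,b]))
E
```

```text
side hole [  9   8  12  11 109] [344.36697248 334.85321101] [ 0.55065606 -0.32810965  0.075     ]
at pin t=26.34 tcp [0.5416 0.0442 0.0865] grip mm 41.2 F [0.5 0.6 0.3]
closed t=26.85 tcp [0.5413 0.0442 0.0861] grip mm 15.0 F [ 0.3 -0.2  2.8]
drawn t=27.88 tcp [0.541  0.0442 0.1297] grip mm 15.2 F [ 0.5  1.  -0.5]
up t=28.63 tcp [0.5407 0.0442 0.2191] grip mm 15.3 F [ 0.7  0.4 -0.7]
hover t=31.35 tcp [ 0.5498 -0.3261  0.1722] grip mm 15.4 F [ 0.1  0.7 -0.7]
```

View pics/hov.png

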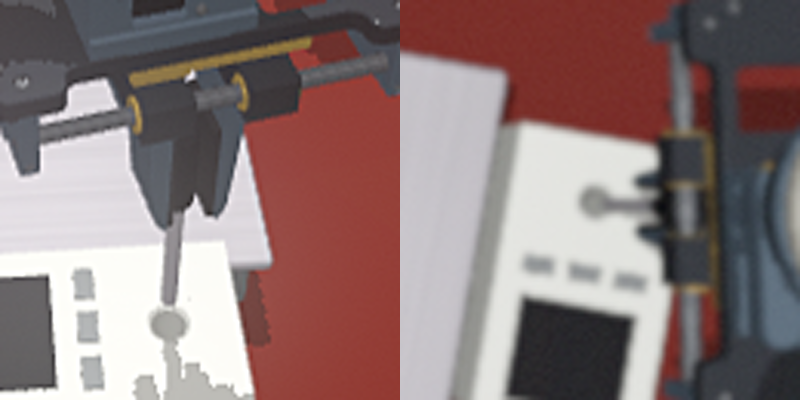

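```bash
python3 - <<'E'
from h import *
np.set_printoptions(precision=4,suppress=True)
P=(.5498,-.3261,.093)
print("pred tip side",proj("side",P),"mouth",proj("side",(.55,-.326,.075)),"pred tip top",proj("top",P))
s=cv2.imread("pics/side_e.png"); g=cv2.cvtColor(s,cv2.COLOR_BGR2GRAY)
print(g[316:342,336:354])
t=cv2.imread("pics/top_e.png"); g=cv2.cvtColor(t,cv2.COLOR_BGR2GRAY)
print(g[214:228,462:490])
E
```

```text
pred tip side [343.9817 326.7241] mouth [343.5049 333.8146] pred tip top [471.7856 220.1902]
[[252 252 252 252 253 255 243 158 140 146 141 125 212 255 254 252 252 252]
 [252 252 252 252 253 255 244 158 141 146 141 124 233 255 253 252 252 252]
 [252 252 252 253 253 255 244 158 141 145 141 123 231 255 253 252 252 252]
 [252 252 252 252 253 255 236 155 142 146 139 121 243 255 253 252 251 252]
 [252 252 252 253 253 255 218 148 143 145 138 118 255 255 252 252 251 251]
 [252 252 252 252 254 255 219 150 142 145 138 116 255 255 252 251 252 251]
 [252 252 252 252 254 255 211 147 143 145 136 135 255 255 252 251 251 251]
 [252 252 252 252 254 255 191 142 144 144 133 160 255 255 253 252 251 252]
 [252 252 252 252 254 255 193 144 144 143 131 158 255 255 253 252 252 251]
 [253 253 252 252 254 255 193 145 144 142 130 174 255 255 253 253 252 252]
 [253 253 253 253 254 255 185 141 143 141 126 198 255 255 253 243 251 253]
 [253 253 253 253 255 255 188 140 141 138 122 210 255 254 253 234 251 253]
 [253 253 253 254 255 255 232 161 135 132 142 240 255 254 253 253 253 252]
 [252 253 254 255 252 233 238 20
[... 1882 characters left out ...]
227 222 207 183 159 149 148 147 144 140 141 143 145 143 139 136 135 132
  131 125 104  68  31  16  19  32  55  90]
 [227 225 219 203 183 165 157 158 165 173 181 186 188 182 172 165 163 157
  152 148 134 102  59  29  25  29  57  88]
 [227 227 224 218 205 192 184 183 193 204 212 216 217 211 202 196 189 177
  168 160 147 122  84  46  28  27  49  83]
 [227 227 227 225 220 215 211 211 214 220 224 226 226 224 220 217 204 179
  157 142 131 112  84  51  29  27  46  75]
 [227 227 227 227 226 225 224 223 225 225 226 227 227 226 225 219 198 155
  113  94  84  76  62  43  32  34  44  72]
 [227 227 227 227 227 227 227 227 226 226 227 226 227 226 225 216 183 124
   67  51  52  49  45  46  44  41  52  72]]
```

```bash
python3 - <<'E'
from h import *
ctrl.move_l((.5507,-.3262,.172),vel=.05)
print(ctrl.move_l((.5507,-.3262,.110),vel=.04,contact_N=3)); st("in")
print(ctrl.move_l((.5507,-.3262,.102),vel=.01,contact_N=12)); st("touch")
print(ctrl.move_l((.5507,-.3262,.088),vel=.008,contact_N=14)); st("pressed")
ctrl.sleep(.3); st("hold")
r=snap("f")
a=cv2.resize(r["side"][230:360,290:420],(400,400),interpolation=cv2.INTER_CUBIC); b=cv2.resize(r["top"][170:270,420:520],(400,400),interpolation=cv2.INTER_CUBIC)
cv2.imwrite("pics/press.png",np.hstack([a,b]))
E
```

```text
False
in t=33.40 tcp [ 0.5508 -0.3263  0.1102] grip mm 15.3 F [ 1.1 -0.3  0.1]
False
touch t=34.35 tcp [ 0.5508 -0.3262  0.1021] grip mm 15.6 F [-0.4 -0.6  2.2]
True
pressed t=35.30 tcp [ 0.551  -0.3264  0.0959] grip mm 15.2 F [-2.1  1.4 11.3]
hold t=35.60 tcp [ 0.551  -0.3264  0.096 ] grip mm 15.6 F [-1.2  1.  11. ]
```

View pics/press.png

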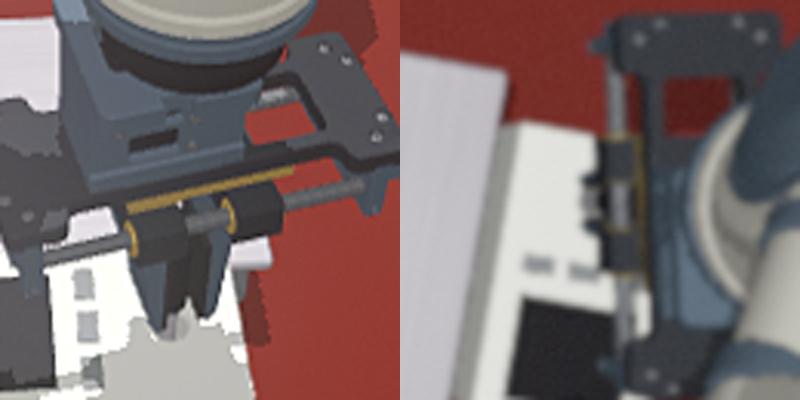

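View pics/both_f.png

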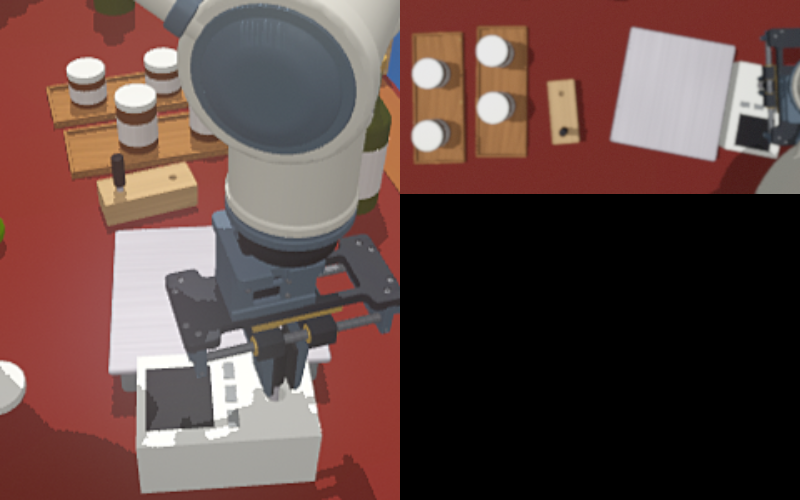

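```bash
python3 - <<'E'
from h import *
print(ctrl.move_l((.5507,-.3262,.0935),vel=.004,contact_N=10)); ctrl.sleep(.5); st("more")
ctrl.sleep(.5); st("hold")
E
```

```text
True
more t=36.53 tcp [ 0.551  -0.3265  0.0959] grip mm 15.2 F [-2.1  0.8 11.6]
hold t=37.03 tcp [ 0.551  -0.3265  0.096 ] grip mm 15.5 F [-2.8  1.3 11.2]
```

```bash
python3 - <<'E'
from h import *
ctrl.sign_off(); st("done")
E
```

```text
the job is handed in; nothing more can be done
the job is handed in; nothing more can be done
```

The job is handed in, at about 37 s of the 72 s allowed, with the gripper still holding the long pin and the button pressed down.

- **Jars:** The tall jar went into the near tray and the short one into the far tray. Each touched down at the height I expected. The later pictures show both upright beside their own kind, with the other jars and the short pin undisturbed.
- **Pin and button:** The rod went into the hole without touching the rim. The gripper stopped at z = 0.096 m, which is where the button should be right down. Pushing further did not move it. The hold force was a steady 11 N or so, against the 6 N the spring needs.
- **Disagreements:** The two cameras differed by about 3 mm in y for the jars and the hole. I averaged them, then checked the pin tip against the hole while hovering above it. The button's travel could not be read directly, so "right down" is judged from height and force. The last picture shows only part of the bottle and not the tape roll. Earlier pictures, taken before I fetched the pin, showed both in place.

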